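# Push the plain turned blank up the sloping gutter into its notch

### The arm

A 7-joint arm with a two-finger parallel gripper is mounted at the origin on a cart in front of the work surface, level with it; the furniture and walls round the work are solid. World frame = base frame: x ahead of the robot, y to its left, z up, the work surface at z = 0. Lengths are in m, angles in rad, forces in N, time in s.
With the tool pointing down it reaches from about 0.4 to 0.85 m from the base axis. Payload 10.4 kg.
Tool frame: the origin (TCP) lies on the centre line of the jaws, within the pads' length; the fingertips stand 11 mm ahead of it and the grasp point (between the pads) lies 8 mm behind it; z points along the fingers, y is the line along which they close (so a half turn about z gives the same grasp; the last joint's range is limited). The gripper opens to 87 mm and grips with 3 to 60 N. Pads are 19 mm wide; open, the fingers measure 117 mm over their backs; the gripper's body (75 mm by 190 mm) begins 51 mm behind the grasp point.
Start: joints at [1.161, 0.332, -0.065, 1.46, 0.022, 1.35, -0.088], TCP at [0.236, -0.579, 0.234] pointing down, gripper open.
Joint ranges: [-2.6, 2.6], [-0.5, 2.12], [-1.47, 1.34], [0.16, 2.42], [-1.27, 4.41], [0.06, 2.06], [-2.6, 2.6]. Speed limits (rad/s): [2.22, 2.22, 2.79, 2.79, 3.14, 3.14, 3.14].

### API

Orientations are given as a unit quaternion [x, y, z, w].
In Python, from bench import r gives the robot as it stands.
- The arm moves only by the shell command python3 -m pendant 'ROWS' [OPENING] [FORCE]. ROWS is JSON, a list of rows, each a list of 4 numbers: the shift along the tool's x, y, z in m, then the turn about the tool's z in rad. A call has 1 to 8 rows; each row shifts and turns the commanded pose from where the row before left it, along the tool's axes as they then stand; what a row does not reach is not made up. A row lasts 1/12 s, in which the tool goes at most 41.7 mm and 7.16 degrees, less where a joint would pass 70% of its speed; a pose out of reach is approached as far as the arm can. A call with a gripper value outside its range is refused whole. OPENING is the opening, from 0 (shut) to 1 (fully open), set as the call begins (- or left out, the last holds). The fingers move at their own pace and stop on an object; FORCE is the grip in N (left out, the last holds). Time passes only in rows, so rows that do not move let the fingers close. It gives the time, the measured TCP pose, the force, the opening and the grip force at its end, in the units of the state.
- r.read_state(): the state, without advancing time (a new reading comes with each control period).
- r.camera(name): name is "scene" or "side" or "wrist"; returns a dict with "img" (384x512x3 uint8, red, green, blue), "camera_matrix" (3x3 intrinsics, pixels), "dist_coeffs" ([k1, k2, p1, p2, k3] as OpenCV has them; the pictures are not rectified), "xyz" and "attitude" of the camera in the world. Camera axes: x right, y down, z forward; pixel columns grow to the right and rows downward; lengths in m; the calibration is good to about 2 mm. A picture is of the moment at which its call begins. There is no depth.
- r.close_job(): hands the job in; it is judged then, once.
Trained networks look in the newest picture that a camera, given by its name, has taken for a name from the list of things; names that differ only in an ending like _2 or _b are one class to them, and where a whole thing is asked for, a point or a joint stands for the part that bears it (a point fixed in the world has none). Each returns a list of dicts, best first, with "score" (0 to 1); they miss things now and then, are a little off and sometimes report something else, mostly with a low value. They report only what shows in the picture. A call takes as long as a camera call. They do not tell look-alikes from the thing itself.
- r.outline_of(thing, camera): "mask" (384x512 bool, what is visible of it) and "bbox" ([centre column, centre row, width, height] in pixels, round what is visible of it).
The state is a dict: "time": time; "joint_positions": joint angles; "joint_vel": joint speeds; "joint_torque": joint torques, N m; "ee_pos": TCP position; "eef_rot": TCP orientation; "ft_force": force on the tool from outside, world axes, zero at the start; "torque": the same for the moment, N m; "width": finger opening in m; "grip_force": force on a finger pad.
Only numpy, scipy, OpenCV 4.12 (cv2) and the standard library are available. Lean on these libraries where they do the work, as an engineer would, in place of code of your own. Each camera call takes 0.05 s, during which the arm holds its last target. There are 200 camera calls.

### The job

Of the two round blanks lying at the foot of the sloping double gutter, push the plain straight one up its lane with a fingertip behind it, until it drops over the lip into the notch at the top against the end stop and cannot roll back. Do not lift or carry it, and leave the waisted, bobbin-shaped blank and everything else where they are; finish with the hand clear.

Things in the scene. Friction and masses are not known exactly. Their poses are not given: they have to be found in the camera images.
- rack: fixed wooden stand of the gutter, 270 x 158 mm base board 12 mm thick, two cross battens and the tilted gutter above; origin at the middle of the underside on the bench top, x points the uphill way (level), z up. The highest point (top of the end stop) is 135 mm above the bench.
- gutter: tilted double trough fixed to the stand, rising 10 degrees along its x; origin on the bed midway between the lanes, level with a blank's resting place at the foot, 46 mm above the bench; x uphill along the bed, z square to it. Lanes centred at y = +37 and -37 mm, each 64 mm wide; rails 10 mm thick stand 10 mm above the bed, as does a foot ledge from x = -35 to -20 mm
- blank: plain straight wooden cylinder to be pushed, 50 mm diameter, 58 mm long, about 0.12 kg, polished (friction about 0.35), lying across either lane against the foot ledge: x = 0, z = 25 mm of the gutter. Let go on the slope, it rolls back. Origin at its centre, y along its axis; x, z turn as it rolls. A fingertip 13 to 22 mm above the bed clears ledge and rails and pushes it well
- bobbin: the waisted wooden blank in the other lane, to be left alone: two 50 mm diameter rims 13 mm wide with a 32 mm waist between, 58 mm long overall; origin at its centre, y along its axis
- tall_cup: bystander: turned wooden cup 53 mm across, 60 mm high, standing beside the rack on the bench; origin at the centre of its underside
- low_cup: bystander: turned wooden cup 52 mm across, 50 mm high, standing beyond the end stop; origin at the centre of its underside
- sanding_block: bystander: sanding block 112 x 123 x 35 mm as it lies; origin at the centre of its underside
- masking_roll: bystander: roll of tape lying flat, 96 mm across, 25 mm high; origin at the centre of its underside
- marking_gauge: bystander: wooden marking gauge, 68 x 200 x 67 mm; origin at the centre of its underside
- notch (a point): where a blank's centre lies once seated (x = 192.5, z = 14 mm of the gutter), midway between the lanes (y = 0). The bed ends in a lip at x = 170 mm; behind it a notch across both lanes, its floor 6 mm below the bed and falling at 15 degrees to it, ends at the stop's face, x = 217.5 mm. The stop rises 50 mm above the bed. A blank centred some mm past the lip drops in by itself
Things that resemble listed ones, but are neither listed nor needed, are in the scene too. Leave any black or red look-alike of the blank alone.

How it is judged:
On the way:
1. a finger is pushing the plain blank on the upper half of the slope (contact force between the fingers and blank above 0.03 N and x of blank in the frame of gutter between 0.085 and 0.18 m).
At the end, for the whole second after the job is handed in: The plain blank lies at rest in the notch at the top of its lane: centre 186 to 198 mm up the gutter from the foot position (seated: 192.5) and 8 to 20 mm above the line of the bed (seated: 14), its axis within 0.2 rad of square to the lane; the bobbin is within 20 mm of where it lay (x of blank in the frame of gutter between 0.186 and 0.198 m and z of blank in the frame of gutter between 0.008 and 0.02 m and angle between the y axis of blank and the y axis of gutter, either way round below 0.2 rad and linear speed of blank below 0.02 m/s and distance of bobbin from where it was at the start of the episode below 0.02 m); the robot touches nothing.
It fails at once if the plain blank is lifted: its centre more than 40 mm above the bed (15 mm clear of it) (z of blank in the frame of gutter above 0.04 m).
It fails at once if the bobbin is moved more than 20 mm (distance of bobbin from where it was at the start of the episode above 0.02 m).
It fails at once if a bystander (cup, sanding block, tape roll, marking gauge) is moved more than 30 mm (distance of any of tall_cup, low_cup, sanding_block, masking_roll, marking_gauge from where it was at the start of the episode above 0.03 m).
It also fails if it takes over 40 s, if anything falls off the work surface, if the arm or the gripper's body presses on something with over 40 N, if the wrist force passes 120 N, or if a joint passes its speed limit or range.

## Working session

There is one attempt and no reset: what is moved stays moved. The work goes in short steps, Python scripts to look and compute and a shell command to move; the robot and the scene stay as the last step left them, time stands still between calls to the robot, and variables do not carry over. Pictures are saved under pics/ and viewed, at most 10 in all, crops included, and the job is handed in when it is done.

```bash
mkdir -p pics; ls
cat > h.py <<'E'
from bench import r
import numpy as np, cv2
from scipy.spatial.transform import Rotation as R
def snap(n,f=None):
    c=r.camera(n)
    if f: cv2.imwrite('pics/'+f,cv2.cvtColor(c['img'],cv2.COLOR_RGB2BGR))
    a=np.array(c['attitude'],float)
    c['R']=R.from_quat(a).as_matrix() if a.shape==(4,) else a
    return c
def ray(c,uv):
    p=cv2.undistortPoints(np.array([[uv]],float),np.array(c['camera_matrix']),np.array(c['dist_coeffs']))[0,0]
    return np.array(c['xyz']),c['R']@np.array([p[0],p[1],1.])
def onz(c,uv,z):
    o,d=ray(c,uv); return o+d*(z-o[2])/d[2]
def proj(c,P):
    Rt=c['R'].T; rv=cv2.Rodrigues(Rt)[0]; t=-Rt@np.array(c['xyz'])
    return cv2.projectPoints(np.array(P,float).reshape(-1,3),rv,t,np.array(c['camera_matrix']),np.array(c['dist_coeffs']))[0][:,0]
E
python3 - <<'E'
from h import *
for n in ['scene','side','wrist']:
    c=snap(n,n+'0.png'); print(n,c['xyz'],c['attitude'],np.array(c['camera_matrix']).tolist())
    for t in ['rack','gutter','blank','bobbin','tall_cup','low_cup','sanding_block','masking_roll','marking_gauge']:
        print(t,[(round(o['score'],2),np.round(o['bbox']).tolist()) for o in r.outline_of(t,n)[:3]])
s=r.read_state();print(s['time'],s['ee_pos'],s['eef_rot'],s['width'])
a=cv2.imread('pics/scene0.png');b=cv2.imread('pics/side0.png')
E
```

```text
pics
scene [-0.48858236  0.61714453  0.97627167] [-0.460774    0.77498564 -0.37797179  0.21029006] [[458.6321874177341, 0.0, 259.2644408969251], [0.0, 458.6321874177341, 190.6066604356333], [0.0, 0.0, 1.0]]
rack [(0.93, [260.0, 190.0, 91.0, 65.0])]
gutter [(0.59, [259.0, 185.0, 93.0, 49.0])]
blank [(0.79, [331.0, 184.0, 26.0, 12.0]), (0.64, [294.0, 182.0, 21.0, 19.0]), (0.58, [323.0, 216.0, 23.0, 18.0])]
bobbin [(0.56, [295.0, 180.0, 19.0, 21.0]), (0.52, [284.0, 168.0, 17.0, 17.0])]
tall_cup [(0.57, [284.0, 215.0, 16.0, 26.0])]
low_cup [(0.85, [191.0, 200.0, 15.0, 21.0])]
sanding_block [(0.76, [374.0, 187.0, 22.0, 30.0])]
masking_roll [(0.91, [331.0, 156.0, 30.0, 20.0])]
marking_gauge [(0.95, [162.0, 271.0, 26.0, 63.0])]
side [ 0.43152316 -1.09447034  0.65031644] [ 0.84556562 -0.01000833  0.01766439 -0.53348532] [[361.9257275727435, 0.0, 257.08916611615626], [0.0, 361.9257275727435, 191.2534624976589], [0.0, 0.0, 1.0]]
rack [(0.74, [270.0, 209.0, 59.0, 70.0])]
gutter [(0.84, [271.0, 205.0, 57.0, 63.0])]
blank [(0.8, [254.0, 254.0, 19.0, 24.0]), (0.62, [213.0, 233.0, 22.0, 19.0]), (0.57, [258.0, 218.0, 21.0, 12.0])]
bobbin []
tall_cup [(0.57, [231.0, 216.0, 12.0, 20.0])]
low_cup []
sanding_block [(0.65, [222.0, 286.0, 45.0, 36.0]), (0.4, [282.0, 219.0, 18.0, 21.0])]
masking_roll [(0.82, [315.0, 278.0, 37.0, 14.0])]
marking_gauge [(0.69, [230.0, 172.0, 38.0, 19.0])]
wrist [ 0.30014354 -0.55297936  0.38506953] [ 0.82285138 -0.55374679 -0.0708973   0.10608333] [[309.033306237354, 0.0, 253.01320271682897], [0.0, 309.033306237354, 188.85563495732453], [0.0, 0.0, 1.0]]
rack []
gutter []
blank []
bobbin []
tall_cup []
low_cup []
sanding_block [(0.58, [80.0, 9.0, 56.0, 16.0])]
masking_roll []
marking_gauge []
1.5 [ 0.23579708 -0.57883668  0.2335637 ] [9.81357206e-01 1.92192697e-01 7.43498029e-06 3.40926770e-05] 0.08648981555472769
```

Run:
```python
import cv2,numpy as np
a=cv2.imread('pics/scene0.png')[130:320,140:400];b=cv2.imread('pics/side0.png')[150:310,180:380]
cv2.imwrite('pics/sc_c.png',cv2.resize(a,(800,585),interpolation=cv2.INTER_CUBIC))
cv2.imwrite('pics/si_c.png',cv2.resize(b,(750,600),interpolation=cv2.INTER_CUBIC))
```

```text
(no output)
```

View pics/sc_c.png

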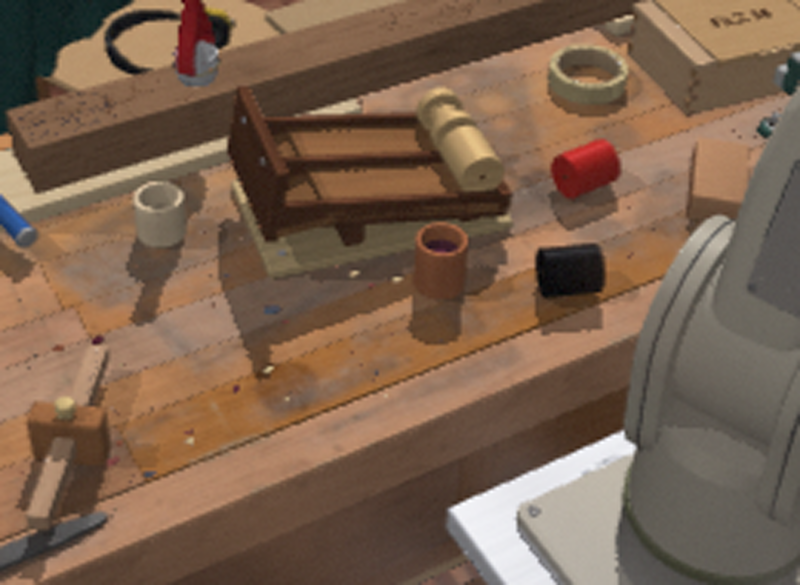

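View pics/si_c.png

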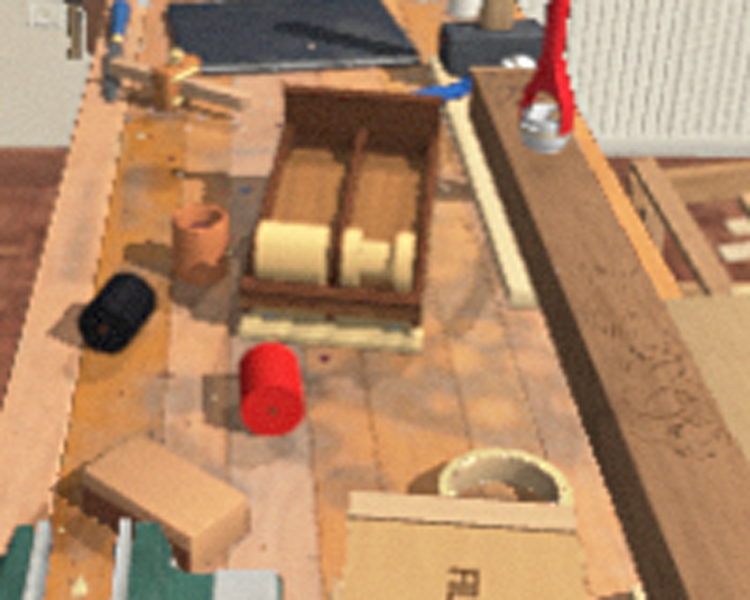

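```bash
cat >> h.py <<'E'
T=np.deg2rad(10)
def gut(p,q):  # gutter-frame points -> world, p=(gx,gy,yaw) of gutter origin
    q=np.array(q,float).reshape(-1,3)
    l=np.c_[q[:,0]*np.cos(T)-q[:,2]*np.sin(T),q[:,1],.046+q[:,0]*np.sin(T)+q[:,2]*np.cos(T)]
    return l@R.from_euler('z',p[2]).as_matrix().T+[p[0],p[1],0]
E
python3 - <<'E'
from h import *
from scipy.optimize import least_squares
si=snap('side');sc=snap('scene')
S=lambda u,v:(180+u/3.75-.37,150+v/3.75-.37)
C=lambda u,v:(140+u/3.077-.34,130+v/3.077-.34)
G=[(.229,.079,.050),(.229,-.079,.050),(-.035,.079,.010),(-.035,-.079,.010)]
B=[(-.135,.079,.012),(-.135,-.079,.012),(.135,.079,0)]
ob=[(si,G[0],S(287,86),0),(si,G[1],S(441,98),0),(si,G[2],S(243,289),0),(si,G[3],S(421,296),0),
 (si,B[0],S(240,318),1),(si,B[1],S(423,331),1),
 (sc,G[0],C(283,177),0),(sc,G[1],C(240,88),0),(sc,G[2],C(511,192),0),(sc,B[2],C(270,280),1)]
def W(p,q,b):
    if not b: return gut(p,q)
    q=np.array([q])-[p[3],0,0]
    return q@R.from_euler('z',p[2]).as_matrix().T+[p[0],p[1],0]
def f(p): return np.concatenate([(proj(c,W(p,q,b))[0]-uv) for c,q,uv,b in ob])
s=least_squares(f,[.45,-.2,1.5,-.095],loss='soft_l1')
p=s.x;print(p.round(4));print(f(p).reshape(-1,2).round(1))
np.save('p.npy',p)
print('blank',gut(p,[0,.037,.025]),'notch',gut(p,[.1925,.037,.014]))
for c,n in((si,'side'),(sc,'scene')):
    print(n,'blank',proj(c,gut(p,[0,.037,.025])),'bob',proj(c,gut(p,[0,-.037,.025])))
for c,t,z,uv in((sc,'tall_cup',.03,(284,215)),(sc,'low_cup',.025,(191,200)),(sc,'red',.025,(331,184)),(sc,'black',.025,(323,216)),(si,'block',.02,(222,286)),(si,'roll',.0125,(315,278)),(sc,'gauge',.03,(162,271))): print(t,onz(c,uv,z).round(3))
d=np.load('p.npy')
E
```

```text
[ 0.519  -0.0736  1.4122 -0.1019]
[[-2.  -0.6]
 [-0.6 -1. ]
 [-0.9 -0.3]
 [ 1.   1.8]
 [-0.   1.4]
 [-0.2  2. ]
 [-0.4 -1.2]
 [-1.1 -1.1]
 [ 0.8 -0.6]
 [-1.6  0.4]]
blank [[ 0.48174007 -0.07200346  0.07062019]] notch [[0.51199015 0.11707767 0.09321458]]
side blank [[257.85130612 216.85293345]] bob [[280.62999779 218.61303993]]
scene blank [[292.78447313 180.68098604]] bob [[284.08446059 167.97904207]]
tall_cup [0.39  0.015 0.03 ]
low_cup [0.596 0.239 0.025]
red [ 0.455 -0.212  0.025]
black [ 0.334 -0.093  0.025]
block [ 0.378 -0.349  0.02 ]
roll [ 0.631 -0.311  0.012]
gauge [0.35  0.425 0.03 ]
```

```bash
python3 -m pendant '[[0,0,-0.03,0],[0.029,-0.024,0,0],[0.029,-0.024,0,0],[0.029,-0.024,0,0],[0.029,-0.024,0,0],[0.029,-0.024,0,0],[0.029,-0.024,0,0],[0.029,-0.024,0,0]]' 0.25 20; python3 -m pendant '[[0.029,-0.024,0,0],[0.029,-0.024,0,0],[0.029,-0.024,0,0],[0.029,-0.024,0,0],[0.029,-0.024,0,0],[0.029,-0.024,0,0],[0,0,0,-0.12],[0,0,0,-0.12]]'; python3 -m pendant '[[0,0,0,-0.12],[0,0,0,-0.12],[0,0,0,-0.12],[0,0,0,-0.12],[0,0,0,-0.12],[0,0,0,-0.12],[0,0,0,-0.065],[0,0,0,0]]'
python3 - <<'E'
from h import *
c=snap('wrist','w1.png'); p=np.load('p.npy')
print(c['xyz'])
im=cv2.imread('pics/w1.png')
for n in ['blank','bobbin','gutter','rack']: print(n,[(round(o['score'],2),np.round(o['bbox']).tolist()) for o in r.outline_of(n,'wrist')[:3]])
Q=[(.229,.079,.05),(.229,-.079,.05),(-.035,.079,.01),(-.035,-.079,.01),(.2175,0,.05),(.17,.005,0),(.17,.069,0),(0,.066,.025),(0,.008,.025),(-.02,.069,.01),(-.02,.005,.01)]
for u in proj(c,gut(p,Q)): cv2.circle(im,tuple(int(round(v)) for v in u),2,(255,0,255),-1)
cv2.imwrite('pics/w1o.png',cv2.resize(im,(800,600)))
s=r.read_state();print(s['time'],s['ee_pos'],s['eef_rot'],s['width'],s['ft_force'])
E
```

```text
time: 2.27
ee_pos: [0.3609, -0.345, 0.2638]
eef_rot: [0.981, 0.192, 0.0, 0.0]
ft_force: [0.9, 0.2, 0.4]
width: 0.0415
grip_force: 0.0
time: 2.93
ee_pos: [0.4682, -0.1451, 0.2638]
eef_rot: [0.95, 0.313, 0.0, 0.0]
ft_force: [-0.7, -1.2, -0.3]
width: 0.0218
grip_force: 0.0
time: 3.6
ee_pos: [0.4672, -0.1477, 0.2637]
eef_rot: [0.76, 0.65, -0.0, 0.0]
ft_force: [-0.4, -0.3, -0.5]
width: 0.0219
grip_force: 0.0
[ 0.47836112 -0.07966287  0.41512964]
blank [(0.91, [137.0, 143.0, 40.0, 52.0]), (0.84, [254.0, 101.0, 57.0, 48.0]), (0.79, [254.0, 210.0, 44.0, 57.0])]
bobbin [(0.87, [322.0, 100.0, 70.0, 52.0])]
gutter [(0.56, [291.0, 65.0, 157.0, 129.0])]
rack [(0.87, [290.0, 67.0, 151.0, 134.0])]
3.85 [ 0.46723973 -0.14766855  0.26359355] [ 7.61608675e-01  6.48037205e-01 -2.20083192e-06  8.13838909e-05] 0.021930312300724848 [ 0.27605982  0.16658978 -0.27192631]
```

View pics/w1o.png

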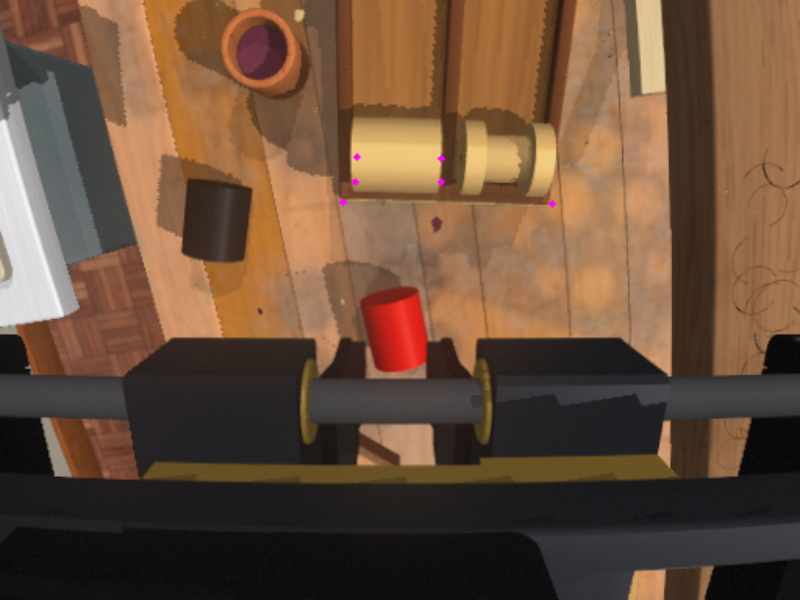

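```bash
python3 -m pendant '[[0.01,0,0,0],[0.01,0,0.03,0],[0,0,0.038,0],[0,0,0.038,0],[0,0,0.038,0],[0,0,0.03,0],[0,0,0.0205,0],[0,0,0,0]]'; python3 -m pendant '[[0,0,0,0],[0.008,0,0,0],[0.006,0,0,0],[0,0,0,0]]'
python3 - <<'E'
from h import *
a=snap('wrist','w2.png');snap('side','s2.png')
im=np.vstack([cv2.resize(cv2.imread('pics/w2.png')[:,:],(600,450))[:300],cv2.resize(cv2.imread('pics/s2.png')[150:270,180:420],(600,300))])
cv2.imwrite('pics/c2.png',im)
s=r.read_state();print(s['time'],s['ee_pos'],s['ft_force'])
E
```

```text
time: 4.52
ee_pos: [0.4678, -0.1264, 0.0652]
eef_rot: [0.761, 0.649, -0.002, -0.003]
ft_force: [-0.9, -0.0, 0.1]
width: 0.0218
grip_force: 0.0
time: 4.85
ee_pos: [0.474, -0.1124, 0.0707]
eef_rot: [0.76, 0.649, 0.001, 0.001]
ft_force: [0.8, 0.1, 1.0]
width: 0.0215
grip_force: 0.0
4.95 [ 0.47335721 -0.11376313  0.07010893] [0.03417385 0.12693696 0.14626563]
```

View pics/c2.png

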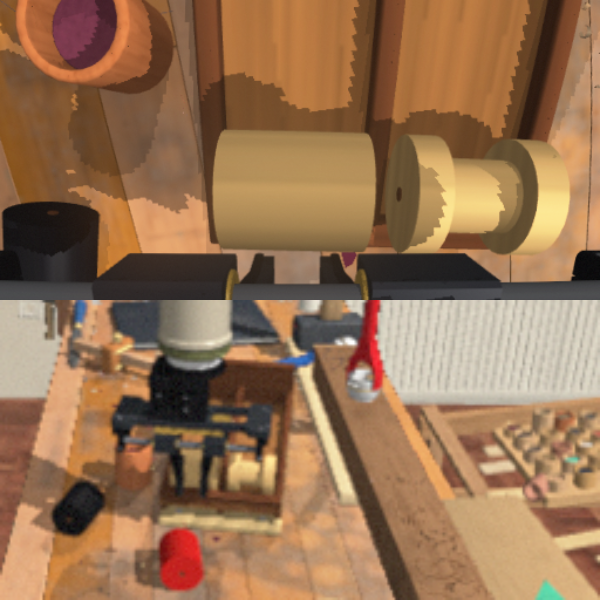

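```bash
python3 -m pendant '[[0.002,0,0,0],[0.003,0,0,0],[0.004,0,0,0],[0.004,0,-0.0006,0],[0.004,0,-0.0007,0],[0.004,0,-0.0007,0],[0.004,0,-0.0007,0],[0.004,0,-0.0007,0]]'; python3 -m pendant '[[0.004,0,-0.0007,0],[0.004,0,-0.0007,0],[0.004,0,-0.0007,0],[0.004,0,-0.0007,0],[0.004,0,-0.0007,0],[0.004,0,-0.0007,0],[0.004,0,-0.0007,0],[0.004,0,-0.0007,0]]'
python3 - <<'E'
from h import *
snap('wrist','w3.png')
cv2.imwrite('pics/w3b.png',cv2.imread('pics/w3.png')[:260])
p=np.load('p.npy');s=r.read_state();d=np.array(s['ee_pos'])[:2]-p[:2]
print(s['time'],s['ee_pos'],s['ft_force'],'h',d@[np.cos(p[2]),np.sin(p[2])],'lat',d@[-np.sin(p[2]),np.cos(p[2])])
E
```

```text
time: 5.62
ee_pos: [0.4773, -0.085, 0.0725]
eef_rot: [0.761, 0.649, -0.0, 0.0]
ft_force: [-0.5, -1.2, 0.1]
width: 0.0215
grip_force: 0.3
time: 6.28
ee_pos: [0.4824, -0.0535, 0.0781]
eef_rot: [0.761, 0.649, -0.0, 0.0]
ft_force: [0.8, -1.4, -0.4]
width: 0.0218
grip_force: 0.3
6.3333 [ 0.48254986 -0.0525941   0.07829358] [-0.01348994  1.00115225  0.44445651] h 0.01495235811339615 lat 0.03926658758269509
```

View pics/w3b.png

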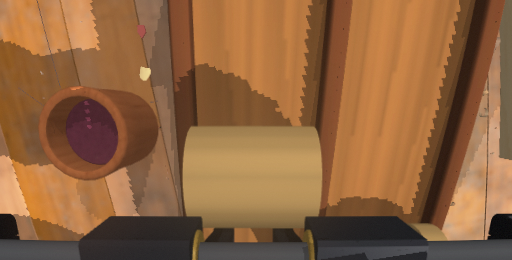

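```bash
for i in 1; do python3 -m pendant '[[0.004,0.0002,-0.0007,0],[0.004,0.0002,-0.0007,0],[0.004,0.0002,-0.0007,0],[0.004,0.0002,-0.0007,0],[0.004,0.0002,-0.0007,0],[0.004,0.0002,-0.0007,0],[0.004,0.0002,-0.0007,0],[0.004,0.0002,-0.0007,0]]'; done;  python3 -m pendant '[[0.004,0,-0.0007,0],[0.004,0,-0.0007,0],[0.004,0,-0.0007,0],[0.004,0,-0.0007,0],[0.004,0,-0.0007,0],[0.004,0,-0.0007,0],[0.004,0,-0.0007,0],[0.004,0,-0.0007,0]]'
python3 - <<'E'
from h import *
snap('wrist','w4.png')
cv2.imwrite('pics/w4b.png',cv2.imread('pics/w4.png')[:260])
p=np.load('p.npy');s=r.read_state();d=np.array(s['ee_pos'])[:2]-p[:2]
print(s['time'],s['ee_pos'],s['ft_force'],'h',d@[np.cos(p[2]),np.sin(p[2])],'lat',d@[-np.sin(p[2]),np.cos(p[2])])
E
```

```text
time: 7.0
ee_pos: [0.489, -0.0221, 0.0837]
eef_rot: [0.761, 0.649, 0.0, 0.0]
ft_force: [0.6, 0.4, 0.2]
width: 0.0217
grip_force: 0.3
time: 7.67
ee_pos: [0.4941, 0.0095, 0.0893]
eef_rot: [0.761, 0.649, 0.0, 0.0]
ft_force: [-0.1, -1.0, -0.4]
width: 0.0218
grip_force: 0.4
7.7167 [0.49422664 0.01036898 0.08950237] [-0.72478059  1.30185391 -0.52554023] h 0.07896946274217402 lat 0.037683071948859094
```

View pics/w4b.png

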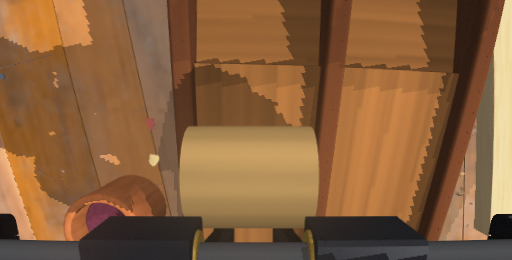

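```bash
python3 -m pendant '[[0.004,0,-0.0007,0],[0.004,0,-0.0007,0],[0.004,0,-0.0007,0],[0.004,0,-0.0007,0],[0.004,0,-0.0007,0],[0.004,0,-0.0007,0],[0.004,0,-0.0007,0],[0.004,0,-0.0007,0]]';  python3 -m pendant '[[0.004,0,-0.0007,0],[0.004,0,-0.0007,0],[0.004,0,-0.0007,0],[0.004,0,-0.0007,0],[0.003,0,-0.0006,0],[0.003,0,-0.0006,0],[0.003,0,-0.0006,0],[0.003,0,-0.0006,0]]'
python3 - <<'E'
from h import *
snap('wrist','w5.png')
cv2.imwrite('pics/w5b.png',cv2.imread('pics/w5.png')[:260])
p=np.load('p.npy');s=r.read_state();d=np.array(s['ee_pos'])[:2]-p[:2]
print(s['time'],s['ee_pos'],s['ft_force'],'h',d@[np.cos(p[2]),np.sin(p[2])],'lat',d@[-np.sin(p[2]),np.cos(p[2])])
E
```

```text
time: 8.38
ee_pos: [0.4991, 0.0411, 0.0949]
eef_rot: [0.761, 0.649, 0.0, 0.0]
ft_force: [0.4, -0.5, 0.8]
width: 0.0219
grip_force: 0.4
time: 9.05
ee_pos: [0.5035, 0.0687, 0.1001]
eef_rot: [0.761, 0.649, 0.0, -0.0]
ft_force: [-0.8, -0.8, -0.0]
width: 0.0215
grip_force: 0.0
9.1 [0.50363416 0.0693654  0.10023734] [0.55741507 1.15131214 0.60533014] h 0.13871122322232307 lat 0.037713683989352084
```

View pics/w5b.png

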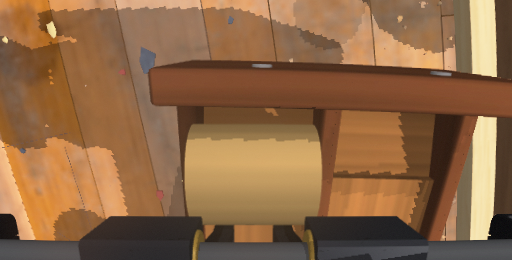

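```bash
python3 -m pendant '[[0.002,0,-0.0004,0],[0.002,0,-0.0004,0],[0.001,0,0,0],[0,0,0,0],[0,0,0,0]]'
python3 - <<'E'
from h import *
c=snap('wrist','w6.png')
cv2.imwrite('pics/w6b.png',cv2.imread('pics/w6.png')[:260])
p=np.load('p.npy');s=r.read_state();d=np.array(s['ee_pos'])[:2]-p[:2]
y=np.array([.066,.008])
for n,x,z in(('seated',.1925,.014),('lip',.178,.025)): print(n,'front/back edge rows',proj(c,gut(p,[(x+.018,.037,z+.018),(x-.018,.037,z+.018)])).round(0).tolist())
print([np.round(o['bbox']).tolist() for o in r.outline_of('blank','wrist')[:3]])
print(s['time'],s['ee_pos'],s['ft_force'],'h',d@[np.cos(p[2]),np.sin(p[2])],'lat',d@[-np.sin(p[2]),np.cos(p[2])])
E
```

```text
time: 9.52
ee_pos: [0.5043, 0.0732, 0.1008]
eef_rot: [0.761, 0.649, -0.0, 0.0]
ft_force: [-0.8, -0.1, 0.5]
width: 0.0217
grip_force: 0.0
seated front/back edge rows [[253.0, 131.0], [253.0, 203.0]]
lip front/back edge rows [[253.0, 170.0], [253.0, 241.0]]
[[254.0, 163.0, 132.0, 87.0]]
9.5667 [0.50428546 0.07311817 0.10078453] [-0.53868513  0.0797023   0.52924863] h 0.14251975697509633 lat 0.03766340256608908
```

View pics/w6b.png

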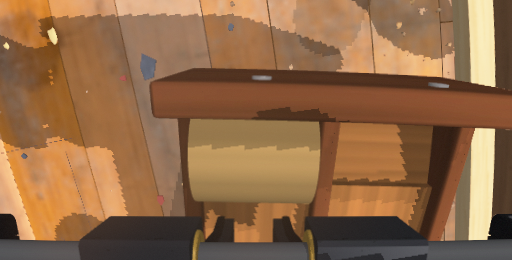

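```bash
python3 -m pendant '[[-0.005,0,0,0],[-0.01,0,-0.005,0],[-0.01,0,-0.015,0],[-0.01,0,-0.025,0],[-0.01,0,-0.03,0],[-0.01,0,-0.03,0],[-0.01,0,-0.03,0],[0,0,-0.01,0]]'; python3 -m pendant '[[0,0,0,0],[0,0,0,0],[0,0,0,0],[0,0,0,0]]'
python3 - <<'E'
from h import *
p=np.load('p.npy')
for n in('wrist','side'):
    c=snap(n,n+'7.png')
    for t in('blank','bobbin'): print(n,t,[(round(o['score'],2),np.round(o['bbox']).tolist()) for o in r.outline_of(t,n)[:3]])
    print('seated pred',proj(c,gut(p,[.1925,.037,.014])).round(0),'bob pred',proj(c,gut(p,[0,-.037,.025])).round(0))
cv2.imwrite('pics/c7.png',np.vstack([cv2.resize(cv2.imread('pics/wrist7.png')[:256],(600,300)),cv2.resize(cv2.imread('pics/side7.png')[150:270,180:420],(600,300))]))
s=r.read_state();print(s['time'],s['ee_pos'],s['ft_force'])
E
```

```text
time: 10.28
ee_pos: [0.4952, 0.0067, 0.2501]
eef_rot: [0.762, 0.648, 0.002, 0.002]
ft_force: [1.1, -0.3, 0.7]
width: 0.022
grip_force: 0.0
time: 10.62
ee_pos: [0.4933, 0.0093, 0.2444]
eef_rot: [0.761, 0.649, -0.001, -0.001]
ft_force: [-0.3, -0.5, -0.3]
width: 0.0218
grip_force: 0.0
wrist blank [(0.96, [254.0, 62.0, 65.0, 58.0]), (0.58, [256.0, 296.0, 19.0, 7.0])]
wrist bobbin [(0.7, [297.0, 230.0, 15.0, 18.0])]
seated pred [[254.  64.]] bob pred [[318. 244.]]
side blank [(0.86, [214.0, 235.0, 24.0, 21.0]), (0.74, [254.0, 254.0, 17.0, 28.0])]
side bobbin [(0.62, [284.0, 220.0, 20.0, 17.0])]
seated pred [[264. 186.]] bob pred [[281. 219.]]
10.9167 [0.49389034 0.00918439 0.24551441] [-0.90898941  0.61325934  0.58922353]
```

View pics/c7.png

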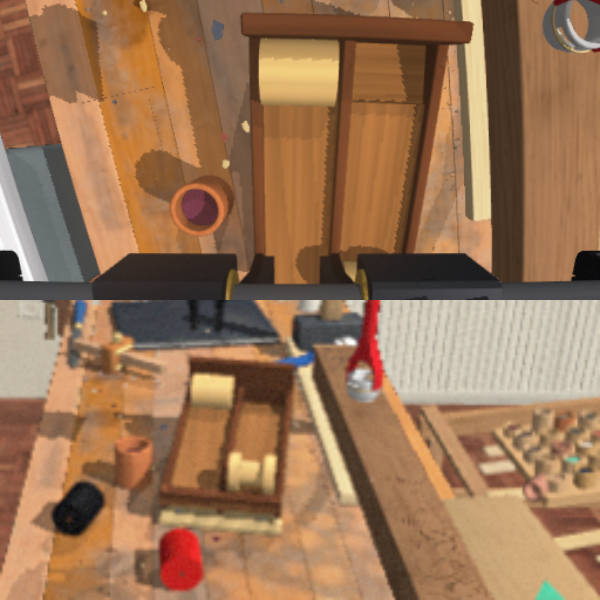

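The plain blank sits square in the notch against the stop: wrist picture centre (254, 62), against (254, 64) predicted for the seated position. The bobbin is still at the foot of its lane and the hand is clear, so I'm handing in.

```bash
python3 -c "
from bench import r
print(r.close_job())"
```

```text
the job is handed in; nothing more can be done
None
```

The plain blank was pushed up its lane and dropped into the notch against the end stop, the bobbin and bystanders look undisturbed in the last pictures, the hand is clear, and the job was handed in at about 11 s (no verdict was returned).

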